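Fasten the scooter battery cover

ROBOT

A 6-joint arm with a two-finger parallel gripper is mounted at the origin on the work surface. World frame = base frame: x ahead of the robot, y to its left, z up, the work surface at z = 0. Lengths are in mm, angles in rad, forces in N, time in s.
With the tool pointing down it reaches from about 275 to 1000 mm from the base axis. Payload 8.4 kg.
Tool frame: the origin (TCP) lies at the very end of the fingers, on their centre line; the grasp point (between the pads) lies 19 mm behind it; z points along the fingers, y is the line along which they close (so a half turn about z gives the same grasp; the last joint's range is limited). The gripper opens to 85 mm and grips with 20 to 120 N. Pads are 22 mm wide; open, the fingers measure 114 mm over their backs; the gripper's body (76 mm by 85 mm) begins 54 mm behind the grasp point. The pads swing forward as they close: fully open they stand 13 mm farther back than shut.
Start: joints at [1.328, 0.353, 1.633, -0, 1.155, -0.002], TCP at [149.048, 606.97, 202.181] pointing down, gripper open.
Joint ranges: [-2.63, 2.63], [-0.92, 2.1], [0.06, 2.66], [-1.3, 4.44], [0, 2.69], [-3.02, 3.02]. Speed limits (rad/s): [2.22, 2.22, 2.79, 3.14, 3.14, 3.14].

INTERFACE

Orientations are given as [roll, pitch, yaw] about the fixed x, y, z axes, in that order (R = Rz(yaw) Ry(pitch) Rx(roll)).
In Python, from rig import telemetry, imaging, r gives the robot as it stands. The module is installed in compiled form; this text tells all that it offers.
- The arm moves only by the tool step_arm, never from a script. Its argument "moves" is a list of rows, each a list of 3 entries, a list of its own where there are three numbers: the turn, a rotation vector about the tool's x, y, z scaled (see below), then the shift along the tool's x, y, z scaled (see below), then the opening, from -1 (shut) to 1 (fully open). A call has 1 to 8 rows; each row is the pose to reach, as a shift and turn from the pose commanded when the call began, along the tool's axes at that moment; what a row does not reach only later rows make up. The controller multiplies each number of a shift by 200 mm and each number of a turn by 45 degrees. A row lasts 1/10 s, in which the tool goes at most 50 mm and 8.59 degrees, less where a joint would pass 70% of its speed; a pose out of reach is approached as far as the arm can. A call with a number of a shift or a turn outside -1 to 1 is refused whole. A call with a gripper value outside its range is refused whole. The fingers move at their own pace and stop on an object; "squeeze" is the grip in N (left out, the last holds). Time passes only in rows, so rows that repeat a pose let the fingers close. It gives the time, the measured TCP pose, the force, the opening and the grip force at its end, in the units of the state.
- telemetry.sense(): the state, without advancing time (a new reading comes with each control period).
- imaging.grab_frame(name): name is "side" or "top"; returns the picture (384x512x3 uint8, red, green, blue); there is no depth.
- imaging.calibration(name): a dict with "fx", "fy", "cx", "cy" (pixels), "cam_to_world" (4x4, takes a point from camera to world coordinates). Camera axes: x right, y up, looking along -z (the intrinsics and any distortion apply to the point x, -y, -z); pixel columns grow to the right and rows downward; lengths in mm; the calibration is good to about 2 mm. A picture is of the moment at which its call begins. calibration takes no time and is no camera call.
- r.sign_off(): hands the job in; it is judged then, once.
Trained networks look in the newest picture that a camera, given by its name, has taken for a name from the list of things; names that differ only in an ending like _2 or _b are one class to them, and where a whole thing is asked for, a point or a joint stands for the part that bears it (a point fixed in the world has none). Each returns a list of dicts, best first, with "conf" (0 to 1); they miss things now and then, are a little off and sometimes report something else, mostly with a low value. They report only what shows in the picture. A call takes as long as a camera call.
- imaging.recognise(camera, name): "extent" ([left, top, width, height] in pixels, round what is visible of it).
- imaging.mark_of(camera, name): "xy" ([column, row] in pixels: a listed point, or the origin of a listed thing).
The state is a dict: "clock": time; "qpos": joint angles; "qvel": joint speeds; "joint_efforts": joint torques, N m; "eef_pos": TCP position; "tcp_rot": TCP orientation; "contact_force": force on the tool from outside, world axes, zero at the start; "wrist_torque": the same for the moment, N m; "opening": opening from 0.0 (shut) to 1.0 (fully open); "grasp_force": force on a finger pad.
Only numpy, scipy, OpenCV 4.12 (cv2) and the standard library are available. Lean on these libraries where they do the work, as an engineer would, in place of code of your own. Each camera call takes 0.05 s, during which the arm holds its last target. There are 200 camera calls.

TASK

Fasten the scooter's battery cover with its push-in pins: press the red pin down fully home, then the yellow one, then the white one, each with a gentle push and in that order. Leave the blue pin standing as it is, do not pull any pin up, and leave the tools and other loose things where they are.

Things in the scene. Friction and masses are not known exactly. Their poses are not given: they have to be found in the camera images.
- cover: Scooter battery box with its black plastic cover, 230 mm (its x) by 290 mm (its y), fixed to the bench. Origin at the centre of its underside on the bench; its z is up. The cover's flat top face is 60 mm above the origin. Four push-in fastener pins, one near each corner of the top (about 55 mm from the centre along x and 85 mm along y); which colour stands at which corner changes.
- pin_red_top (a point): Centre of the top face of the red pin (to be pressed home): a round flat red head, 24 mm across, 6 mm thick, on a black springy washer 19 mm across, 6 mm thick, on an upright red stem. 23 mm above the cover's face at joint value 0, 12 mm when fully home (washer on the cover). The head sinks about 1 mm per 4 N into the washer while pressed, at most 5 mm, and comes back. z is up.
- pin_red (a joint): How far the red pin's stem is pushed straight down (without the washer's springing), m: starts at 0 to 0.002, fully home (hard stop) at 0.011; negative when pulled up out of the cover. It slides with a steady friction of about 4 N (slightly more when moved fast), has no spring, and stays where it is left.
- pin_yellow_top (a point): Centre of the top face of the yellow pin (to be pressed home): a round flat yellow head, 24 mm across, 6 mm thick, on a black springy washer 19 mm across, 6 mm thick, on an upright yellow stem. 23 mm above the cover's face at joint value 0, 12 mm when fully home (washer on the cover). The head sinks about 1 mm per 4 N into the washer while pressed, at most 5 mm, and comes back. z is up.
- pin_yellow (a joint): How far the yellow pin's stem is pushed straight down (without the washer's springing), m: starts at 0 to 0.002, fully home (hard stop) at 0.011; negative when pulled up out of the cover. It slides with a steady friction of about 4 N (slightly more when moved fast), has no spring, and stays where it is left.
- pin_white_top (a point): Centre of the top face of the white pin (to be pressed home): a round flat white head, 24 mm across, 6 mm thick, on a black springy washer 19 mm across, 6 mm thick, on an upright white stem. 23 mm above the cover's face at joint value 0, 12 mm when fully home (washer on the cover). The head sinks about 1 mm per 4 N into the washer while pressed, at most 5 mm, and comes back. z is up.
- pin_white (a joint): How far the white pin's stem is pushed straight down (without the washer's springing), m: starts at 0 to 0.002, fully home (hard stop) at 0.011; negative when pulled up out of the cover. It slides with a steady friction of about 4 N (slightly more when moved fast), has no spring, and stays where it is left.
- pin_blue_top (a point): Centre of the top face of the blue pin (to be left raised): a round flat blue head, 24 mm across, 6 mm thick, on a black springy washer 19 mm across, 6 mm thick, on an upright blue stem. 23 mm above the cover's face at joint value 0, 12 mm when fully home (washer on the cover). The head sinks about 1 mm per 4 N into the washer while pressed, at most 5 mm, and comes back. z is up.
- pin_blue (a joint): How far the blue pin's stem is pushed straight down (without the washer's springing), m: starts at 0 to 0.002, fully home (hard stop) at 0.011; negative when pulled up out of the cover. It slides with a steady friction of about 4 N (slightly more when moved fast), has no spring, and stays where it is left.
- socket: Loose steel socket standing upright on the cover between the pins, 28 mm across, 40 mm high. Origin at the centre of its underside. Leave alone.
- tape: Loose orange roll of tape lying flat on the cover between the pins, 52 mm across, 19 mm high. Origin at the centre of its underside. Leave alone.
- jar: Loose amber jar with black cap on the bench to the left, 68 mm across, 90 mm high. Origin at the centre of its underside. Leave alone.
- spray: Loose blue can with red cap on the bench, far left, 58 mm across, 170 mm high. Origin at the centre of its underside. Leave alone.
- screwdriver: Loose screwdriver, 200 mm long, 26 mm thick red handle towards -x, lying on the bench to the right, along its x. Origin at the middle of its underside. Leave alone.
- wrench: Loose steel wrench, 180 mm long, 8 mm thick, lying on the bench to the left, along its x. Origin at the middle of its underside. Leave alone.
- paper_roll: Loose white paper roll standing on the bench to the right, 120 mm across, 110 mm high. Origin at the centre of its underside. Leave alone.

How it is judged (in metres and radians):
On the way, in this order (a step that is already met when the one before it is completed fails the run):
1. the red pin is pressed home while yellow and white still stand (value of joint pin_red above 0.0075 m and value of joint each of pin_yellow, pin_white below 0.005 m), for 0.1 s.
2. then the yellow pin is home too, while white still stands (value of joint each of pin_red, pin_yellow above 0.0075 m and value of joint pin_white below 0.005 m), for 0.1 s.
3. then the white pin is home too (value of joint each of pin_red, pin_yellow, pin_white above 0.0075 m), for 0.1 s.
At the end, for the whole second after the job is handed in: The red, yellow and white pins are within 3.5 mm of fully home (joint above 0.0075), the blue pin stands raised (joint between -0.004 and 0.005), and every loose thing is within 15 mm of where it started (all of step 3 and value of joint pin_blue between -0.004 and 0.005 m and distance of each of socket, tape, jar, spray, screwdriver, wrench, paper_roll from where it was at the start of the episode below 0.015 m); the robot touches nothing.
It fails at once if a pin or the cover is pressed with more than 25 N: not gentle (contact force between the fingers and pin_red above 25 N or contact force between the fingers and pin_yellow above 25 N or contact force between the fingers and pin_white above 25 N or contact force between the fingers and pin_blue above 25 N or contact force between the fingers and cover above 25 N).
It fails at once if a pin is pulled up by more than 4 mm (value of joint any of pin_red, pin_yellow, pin_white, pin_blue below -0.004 m).
It fails at once if the blue pin is pushed in (joint above 0.005) (value of joint pin_blue above 0.005 m).
It fails at once if a loose thing is moved or lifted by more than 15 mm (distance of any of socket, tape, jar, spray, screwdriver, wrench, paper_roll from where it was at the start of the episode above 0.015 m).
It also fails if it takes over 38 s, if anything falls off the work surface, if the arm or the gripper's body presses on something with over 40 N, if the wrist force passes 120 N, or if a joint passes its speed limit or range.

## Working session

There is one attempt and no reset: what is moved stays moved. The work goes in short steps, Python scripts to look and compute and a tool call to move; the robot and the scene stay as the last step left them, time stands still between calls to the robot, and variables do not carry over. Pictures are saved under pics/ and viewed, at most 10 in all, crops included, and the job is handed in when it is done.

Besides the shell and the picture viewer there is one more tool, called after "Request:" as name(argument=value, ...) on one line, values as JSON. step_arm: Moves the arm, as the interface text tells. Its arguments: {"type":"object","properties":{"moves":{"type":"array"},"squeeze":{"type":"number"}},"required":["moves"]}

```bash
mkdir -p pics; cat > h.py <<'E'
import numpy as np, cv2
from rig import telemetry, imaging, r
def ray(cam,uv):
    c=imaging.calibration(cam); T=np.array(c["cam_to_world"])
    d=np.array([(uv[0]-c["cx"])/c["fx"],-(uv[1]-c["cy"])/c["fy"],-1.0])
    return T[:3,3],T[:3,:3]@d
def at_z(cam,uv,z):
    o,d=ray(cam,uv); return o+d*(z-o[2])/d[2]
def tri(uv1,uv2):
    A=[];b=[]
    for cam,uv in(("top",uv1),("side",uv2)):
        o,d=ray(cam,uv); d=d/np.linalg.norm(d); P=np.eye(3)-np.outer(d,d); A.append(P); b.append(P@o)
    return np.linalg.lstsq(np.vstack(A),np.hstack(b),rcond=None)[0]
def save(cam,name):
    im=imaging.grab_frame(cam); cv2.imwrite("pics/"+name,im[:,:,::-1]); return im
E
python3 - <<'E'
from h import *
np.set_printoptions(precision=1,suppress=True)
a=save("top","t0.png");b=save("side","s0.png")
cv2.imwrite("pics/both0.png",cv2.resize(np.hstack([a,b])[:,:,::-1],(800,300)))
for c in("red","yellow","white","blue"):
    n=f"pin_{c}_top"; t=imaging.mark_of("top",n)[:2]; s=imaging.mark_of("side",n)[:2]
    print(c,[(np.round(x["xy"],1).tolist(),round(x["conf"],2),at_z("top",x["xy"],82)) for x in t],[(np.round(x["xy"],1).tolist(),round(x["conf"],2),at_z("side",x["xy"],82)) for x in s])
    if t and s: print(tri(t[0]["xy"],s[0]["xy"]))
print(telemetry.sense())
E
```

```text
red [([313.0, 155.7], 0.53, array([ 634.3, -128.2,   82. ]))] [([314.8, 191.5], 0.59, array([ 631.6, -124.9,   82. ]))]
[ 632.2 -126.9   83.4]
yellow [([309.0, 196.3], 0.62, array([ 516.1, -115.8,   82. ])), ([378.5, 225.1], 0.33, array([ 437.5, -307.2,   82. ]))] [([285.4, 200.0], 0.38, array([ 528.4, -107.6,   82. ]))]
[ 516.9 -116.4   90.6]
white [([250.7, 145.1], 0.46, array([664. ,  50.7,  82. ])), ([162.9, 133.2], 0.45, array([697.2, 306.4,  82. ]))] [([286.1, 167.5], 0.41, array([656.9,  41.4,  82. ]))]
[666.   51.2  74.6]
blue [([244.1, 182.5], 0.59, array([553.6,  67.5,  82. ]))] [([257.8, 171.3], 0.36, array([564.6,  76.7,  82. ]))]
[553.7  65.9  90.3]
{'clock': 0.5, 'qpos': array([ 1.3,  0.4,  1.6, -0. ,  1.2, -0. ]), 'qvel': array([ 0., -0., -0.,  0.,  0.,  0.]), 'joint_efforts': array([  0. , -60.5, -34.2,   0. ,   0. ,   0. ]), 'eef_pos': array([149. , 606.9, 202.1]), 'tcp_rot': array([-3.1,  0. ,  2.9]), 'contact_force': array([0.1, 1. , 0.6]), 'wrist_torque': array([ 0.,  0., -0.]), 'grasp_force': 0.0, 'opening': 0.998846025583742}
```

View pics/t0.png

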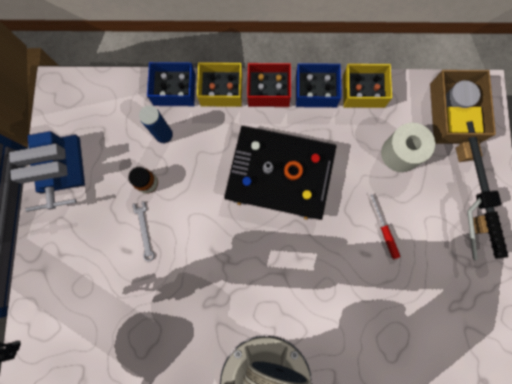

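View pics/s0.png

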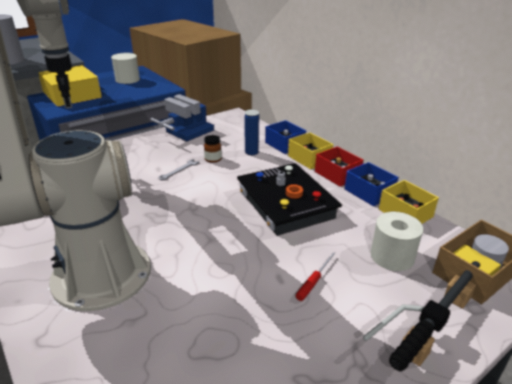

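Top view: red pin about (315,158), yellow (307,195), white (255,146), blue (247,182), socket (268,167), tape (293,170). Next I refine these with colour centroids.

```bash
cat >> h.py <<'E'
R={"red":lambda h,s,v:((h<6)|(h>174))&(s>150)&(v>90),"yellow":lambda h,s,v:(abs(h-26)<7)&(s>130)&(v>110),
   "white":lambda h,s,v:(s<70)&(v>125),"blue":lambda h,s,v:(abs(h-113)<13)&(s>130)&(v>70)}
def blob(im,c,uv,w=9):
    u0,v0=[int(round(k)) for k in uv]
    p=im[v0-w:v0+w+1,u0-w:u0+w+1]
    h,s,v=[k.astype(int) for k in cv2.split(cv2.cvtColor(p,cv2.COLOR_RGB2HSV))]
    m=R[c](h,s,v).astype(np.uint8)
    n,l,st,ce=cv2.connectedComponentsWithStats(m)
    if n<2: return None
    k=1+np.argmax(st[1:,4]); return np.array([u0-w,v0-w])+ce[k],st[k,4]
E
python3 - <<'E'
from h import *
np.set_printoptions(precision=1,suppress=True)
a=cv2.imread("pics/t0.png")[:,:,::-1].copy();b=cv2.imread("pics/s0.png")[:,:,::-1].copy()
T=dict(red=(315,158),yellow=(307,195),white=(255,146),blue=(247,182))
S=dict(red=(317,195),yellow=(285,203),white=(289,168),blue=(261,175))
for c in T:
    t=blob(a,c,T[c]);s=blob(b,c,S[c],6)
    print(c,t,s)
    if t: print('  top',at_z("top",t[0],82))
    if s: print('  side',at_z("side",s[0],82))
    if t and s: print('  tri',tri(t[0],s[0]))
A=cv2.resize(a[120:220,215:345],None,fx=4,fy=4,interpolation=cv2.INTER_CUBIC)
B=cv2.resize(b[155:235,230:345],None,fx=4,fy=4,interpolation=cv2.INTER_CUBIC)
B=cv2.copyMakeBorder(B,0,400-320,0,0,0)
cv2.imwrite("pics/c0.png",cv2.resize(np.hstack([A,B])[:,:,::-1],(800,326)))
print(imaging.calibration("top")["cam_to_world"],imaging.calibration("side")["cam_to_world"][:3,3] if 1 else 0)
E
```

```text
red (array([315. , 157.6]), np.int32(59)) (array([316.3, 193.4]), np.int32(38))
  top [ 628.6 -133.9   82. ]
  side [ 628.  -135.5   82. ]
  tri [ 629.2 -134.1   80.8]
yellow (array([306.4, 194.2]), np.int32(62)) (array([284. , 201.5]), np.int32(42))
  top [ 521.9 -108.5   82. ]
  side [ 519.9 -111.2   82. ]
  tri [ 522.3 -108.7   79.7]
white (array([255., 145.]), np.int32(45)) (array([288.4, 167.2]), np.int32(25))
  top [664.4  38.3  82. ]
  side [664.6  38.7  82. ]
  tri [664.3  38.3  82.3]
blue (array([246.2, 180.8]), np.int32(62)) (array([259.4, 174. ]), np.int32(33))
  top [558.7  61.7  82. ]
  side [558.4  59.7  82. ]
  tri [559.3  61.5  80.7]
[[   0.     1.    -0.2  320.7]
 [  -1.     0.    -0.     8.9]
 [  -0.     0.2    1.  1179.3]
 [   0.     0.     0.     1. ]] [-176.  -895.3  785.2]
```

View pics/c0.png

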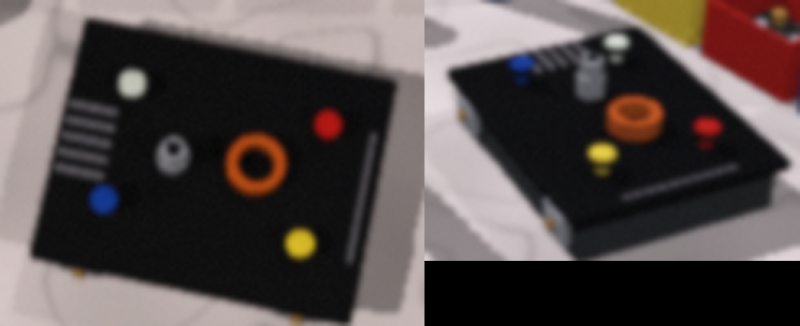

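Both cameras agree on red (628.6,-134), yellow (522,-109) and white (664.4,38.4). Next I work out the transfer in tool axes.

```bash
cat >> h.py <<'E'
from scipy.spatial.transform import Rotation as Ro
P=dict(red=(628.8,-134.2),yellow=(521.8,-109),white=(664.4,38.4))
def go(target):
    s=telemetry.sense(); M=Ro.from_euler("xyz",s["tcp_rot"]).as_matrix()
    print("t",round(s["clock"],2),"pos",s["eef_pos"].round(2),"rpy",s["tcp_rot"].round(4),"F",s["contact_force"].round(2),"open",round(s["opening"],3))
    print("shift/200:",(M.T@(np.array(target)-s["eef_pos"])/200).round(4)); print("level rotvec/45deg",((Ro.from_matrix(M).inv()*Ro.from_euler("xyz",[np.pi,0,s["tcp_rot"][2]])).as_rotvec()/np.deg2rad(45)).round(4))
E
python3 -c "
from h import *
go((*P['red'],110))"
```

```text
t 0.5 pos [149.04 606.94 202.14] rpy [-3.1415  0.      2.9008] F [0.12 1.05 0.58] open 0.999
shift/200: [-3.2133 -3.0268  0.461 ]
level rotvec/45deg [-0.0001  0.     -0.    ]
```

Request:
step_arm(moves=[[[0, 0, 0], [-1, -0.94, 0], -1], [[0, 0, 0], [-1, -0.94, 0], -1], [[0, 0, 0], [-1, -0.94, 0], -1], [[0, 0, 0], [-1, -0.94, 0], -1], [[0, 0, 0], [-1, -0.94, 0], -1], [[0, 0, 0], [-1, -0.94, 0], -1]], squeeze=20)

```text
clock: 1.1
eef_pos: [299.6, 373.7, 202.3]
tcp_rot: [-3.141, 0.001, 2.899]
contact_force: [-0.5, 0.4, 0.1]
opening: 0.004
grasp_force: 0.0
```

Request:
step_arm(moves=[[[0, 0, 0], [-1, -0.94, 0], -1], [[0, 0, 0], [-1, -0.94, 0], -1], [[0, 0, 0], [-1, -0.94, 0], -1], [[0, 0, 0], [-1, -0.94, 0], -1], [[0, 0, 0], [-1, -0.94, 0], -1], [[0, 0, 0], [-1, -0.94, 0], -1]])

```text
clock: 1.7
eef_pos: [449.5, 143.5, 202.5]
tcp_rot: [-3.141, 0.001, 2.899]
contact_force: [-0.2, 0.6, 0.3]
opening: 0.001
grasp_force: 0.0
```

Request:
step_arm(moves=[[[0, 0, 0], [-1, -0.94, 0], -1], [[0, 0, 0], [-1, -0.94, 0], -1], [[0, 0, 0], [-1, -0.94, 0], -1], [[0, 0, 0], [-1, -0.94, 0], -1], [[0, 0, 0], [-1, -0.94, 0], -1], [[0, 0, 0], [-1, -0.94, 0], -1]])

```text
clock: 2.3
eef_pos: [599.1, -87.4, 202.2]
tcp_rot: [-3.141, 0.001, 2.899]
contact_force: [0.2, 1.0, 0.5]
opening: 0.0
grasp_force: 0.0
```

```bash
python3 -c "
from h import *
go((*P['red'],110))"
```

```text
t 2.3 pos [599.09 -87.41 202.23] rpy [-3.1410e+00  1.5000e-03  2.8988e+00] F [0.19 1.03 0.49] open 0.0
shift/200: [-0.1998 -0.1911  0.4616]
level rotvec/45deg [-0.0008  0.0018 -0.    ]
```

Request:
step_arm(moves=[[[0, 0, 0], [-0.2, -0.19, 0.1], -1], [[0, 0, 0], [-0.2, -0.19, 0.25], -1], [[0, 0, 0], [-0.2, -0.19, 0.4], -1], [[0, 0, 0], [-0.2, -0.19, 0.51], -1], [[0, 0, 0], [-0.2, -0.19, 0.51], -1], [[0, 0, 0], [-0.2, -0.19, 0.51], -1]])

```text
clock: 2.9
eef_pos: [627.1, -130.3, 100.5]
tcp_rot: [-3.142, -0.0, 2.901]
contact_force: [-0.6, 0.4, 0.8]
opening: -0.001
grasp_force: 0.0
```

```bash
python3 -c "
from h import *
b=save('side','s1.png'); a=save('top','t1.png')
A=cv2.resize(a[100:220,200:350],None,fx=2.6,fy=2.6,interpolation=cv2.INTER_CUBIC)
B=cv2.resize(b[110:230,230:380],None,fx=2.6,fy=2.6,interpolation=cv2.INTER_CUBIC)
cv2.imwrite('pics/c1.png',np.hstack([A,B])[:,:,::-1])
go((*P['red'],85))"
```

```text
t 3.0 pos [ 628.12 -130.39  101.86] rpy [3.1415e+00 2.4000e-03 2.9010e+00] F [ 0.52 -0.27  0.11] open -0.001
shift/200: [-0.0077 -0.0177  0.0843]
level rotvec/45deg [0.0001 0.003  0.    ]
```

View pics/c1.png

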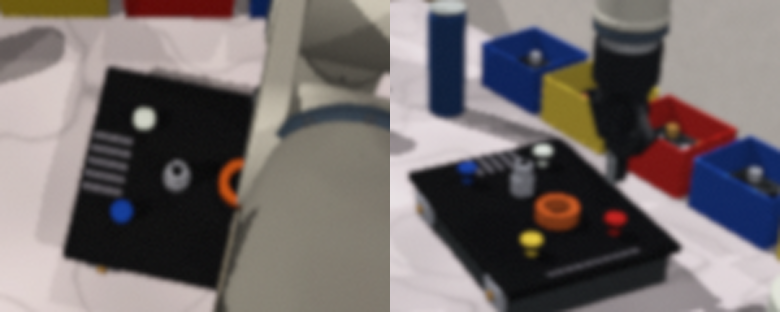

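The side view shows the fingertip right above the red pin: tip at about (317.5,180), pin at (316.5,193.5). I'll check this against the TCP projection, then go down.

```bash
python3 -c "
from h import *
c=imaging.calibration('side');T=np.linalg.inv(c['cam_to_world'])
for p in [(628,-130.3,101,1),(628.8,-134.2,82,1),(628,-130.3,82,1)]:
    q=T@np.array(p); print(c['cx']-c['fx']*q[0]/q[2], c['cy']+c['fy']*q[1]/q[2])
go((*P['red'],87))"
```

```text
315.68051865197907 187.3731604038545
316.23991303380654 193.1234700074777
315.16463061114365 192.64709859072016
t 3.0 pos [ 628.12 -130.39  101.86] rpy [3.1415e+00 2.4000e-03 2.9010e+00] F [ 0.52 -0.27  0.11] open -0.001
shift/200: [-0.0077 -0.0177  0.0743]
level rotvec/45deg [0.0001 0.003  0.    ]
```

Request:
step_arm(moves=[[[0, 0, 0], [-0.01, -0.016, 0.03], -1], [[0, 0, 0], [-0.01, -0.016, 0.06], -1], [[0, 0, 0], [-0.01, -0.016, 0.065], -1], [[0, 0, 0], [-0.01, -0.016, 0.065], -1]])

```text
clock: 3.4
eef_pos: [627.9, -133.8, 86.9]
tcp_rot: [-3.142, -0.001, 2.901]
contact_force: [-0.8, -0.3, -0.2]
opening: -0.001
grasp_force: 0.0
```

```bash
python3 -c "
from h import *
b=save('side','s2.png')
B=cv2.resize(b[150:220,270:370],None,fx=7,fy=7,interpolation=cv2.INTER_CUBIC)
B=(255*(B/255.)**.5).astype(np.uint8)
cv2.imwrite('pics/c2.png',B[:,:,::-1])
go((*P['red'],83))"
```

```text
t 3.45 pos [ 628.09 -133.83   87.1 ] rpy [-3.1416e+00 -3.0000e-04  2.9008e+00] F [0.07 0.09 0.79] open -0.002
shift/200: [-0.0039 -0.0009  0.0205]
level rotvec/45deg [-0.     -0.0003  0.    ]
```

View pics/c2.png

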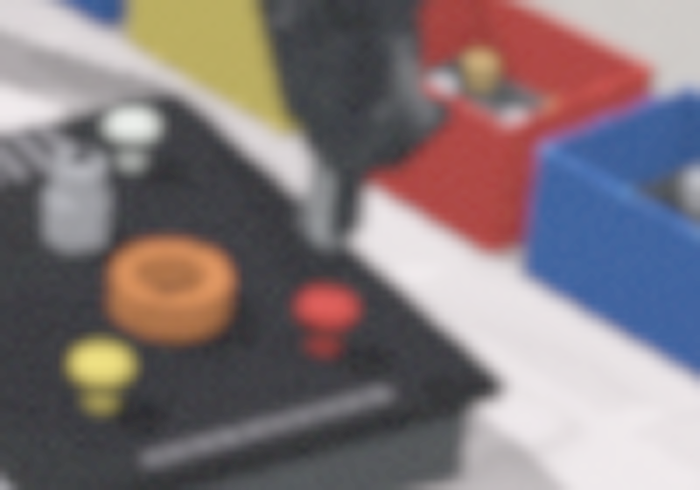

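The fingertip appears at about (316.4,185.4), 6 px above where the TCP should project. I'll compare with the start picture.

```bash
python3 -c "
from h import *
def pr(cam,p):
    c=imaging.calibration(cam);q=np.linalg.inv(c['cam_to_world'])@np.array([*p,1]); return c['cx']-c['fx']*q[0]/q[2], c['cy']+c['fy']*q[1]/q[2]
print(pr('side',(149,607,202)),pr('top',(149,607,202)),pr('side',(0,0,0)),pr('top',(0,0,0)))
print(pr('side',(628,-133.8,87)),pr('side',(628,-133.8,107)),pr('side',(640,-122,97)))
b=cv2.imread('pics/s0.png');B=cv2.resize(b[60:140,20:120],None,fx=4,fy=4,interpolation=cv2.INTER_CUBIC)
b=cv2.imread('pics/t1.png');A=cv2.resize(b[100:220,230:350],(400,320),interpolation=cv2.INTER_CUBIC)
cv2.imwrite('pics/c3.png',np.hstack([B,A]))
"
```

```text
(np.float64(70.29071718468973), np.float64(114.50058905253077)) (np.float64(10.60708326398219), np.float64(336.4225561828049)) (np.float64(101.35354183290087), np.float64(274.44978419547544)) (np.float64(265.62269862055155), np.float64(383.3933495078105))
(np.float64(316.09481798552406), np.float64(191.76850774937094)) (np.float64(316.6479511300279), np.float64(186.18576348412108)) (np.float64(316.5528429591558), np.float64(186.09099816130373))
```

View pics/c3.png

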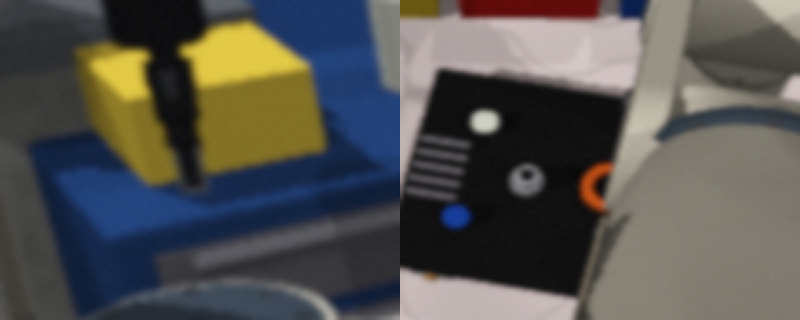

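```bash
python3 -c "
from h import *
b=cv2.imread('pics/t0.png');A=cv2.resize(b[310:384,0:80],None,fx=7,fy=7,interpolation=cv2.INTER_CUBIC)
A=(255*(A/255.)**.6).astype(np.uint8)
cv2.imwrite('pics/c4.png',A)
"
```

```text
(no output)
```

View pics/c4.png

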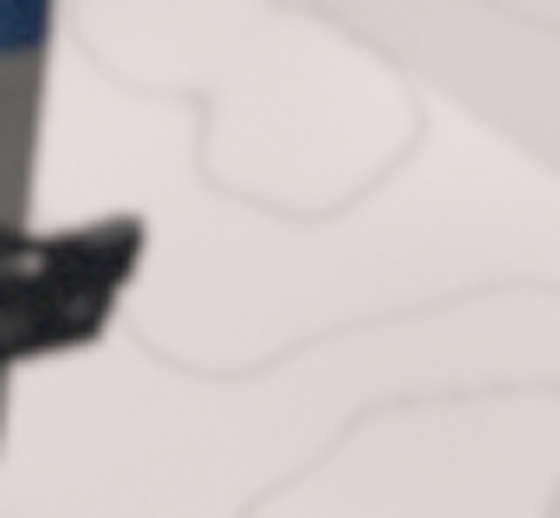

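Request:
step_arm(moves=[[[0, 0, 0.19], [0, 0, 0], -1], [[0, 0, 0.38], [0, 0, 0], -1], [[0, 0, 0.57], [0, 0, 0], -1], [[0, 0, 0.76], [0, 0, 0], -1], [[0, 0, 0.95], [0, 0, 0], -1], [[0, 0, 1], [0, 0, 0.02], -1], [[0, 0, 1], [0, 0, 0.02], -1]])

```text
clock: 4.15
eef_pos: [628.0, -133.8, 83.0]
tcp_rot: [-3.141, -0.0, 2.115]
contact_force: [0.4, 0.5, -0.0]
opening: 0.0
grasp_force: 0.0
```

```bash
python3 -c "
from h import *
b=save('side','s3.png');o=cv2.imread('pics/s2.png')[:,:,::-1]
f=lambda b:(255*(cv2.resize(b[150:220,285:342],None,fx=7,fy=7,interpolation=cv2.INTER_CUBIC)/255.)**.5).astype(np.uint8)
cv2.imwrite('pics/c5.png',np.hstack([f(o),f(b)])[:,:,::-1])
go((*P['red'],83)); print(telemetry.sense()['qpos'])"
```

```text
t 4.2 pos [ 628.11 -133.79   83.17] rpy [-3.1414e+00 -2.0000e-04  2.1167e+00] F [-0.07 -0.93  0.16] open -0.003
shift/200: [-0.0035  0.0019  0.0008]
level rotvec/45deg [-0.0002 -0.0002  0.    ]
[-2.12219889e-01  5.05541315e-01  1.68865948e+00  2.84669573e-05
  9.47630438e-01 -7.58148861e-01]
```

View pics/c5.png

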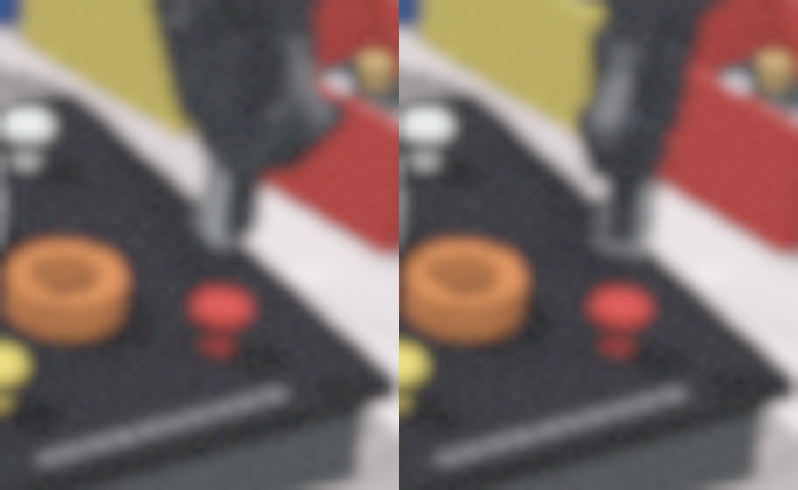

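Turning the tool left the tip in the same column (316.5), so there is no sideways offset. The tip just sits about 20 mm higher than the reported TCP. I'll descend by force.

Request:
step_arm(moves=[[[0, 0, 0], [-0.003, 0.002, 0.02], -1], [[0, 0, 0], [-0.003, 0.002, 0.04], -1], [[0, 0, 0], [-0.003, 0.002, 0.05], -1], [[0, 0, 0], [-0.003, 0.002, 0.05], -1]])

```text
clock: 4.6
eef_pos: [628.5, -134.1, 72.7]
tcp_rot: [-3.141, -0.001, 2.116]
contact_force: [0.3, -0.5, -0.5]
opening: 0.001
grasp_force: 0.0
```

Request:
step_arm(moves=[[[0, 0, 0], [0, 0, 0.01], -1], [[0, 0, 0], [0, 0, 0.02], -1], [[0, 0, 0], [0, 0, 0.02], -1]])

```text
clock: 4.9
eef_pos: [628.7, -134.2, 68.9]
tcp_rot: [-3.141, -0.0, 2.115]
contact_force: [1.2, 0.1, -0.3]
opening: 0.003
grasp_force: 0.0
```

Request:
step_arm(moves=[[[0, 0, 0], [0, 0, 0.01], -1], [[0, 0, 0], [0, 0, 0.02], -1], [[0, 0, 0], [0, 0, 0.02], -1]])

```text
clock: 5.2
eef_pos: [628.6, -134.1, 64.9]
tcp_rot: [-3.141, -0.0, 2.115]
contact_force: [0.4, 1.0, -0.6]
opening: 0.0
grasp_force: 0.0
```

Request:
step_arm(moves=[[[0, 0, 0], [0, 0, 0.01], -1], [[0, 0, 0], [0, 0, 0.01], -1]])

```text
clock: 5.4
eef_pos: [628.7, -134.1, 62.9]
tcp_rot: [-3.141, -0.0, 2.115]
contact_force: [-0.1, 0.4, -0.7]
opening: -0.003
grasp_force: 0.0
```

Request:
step_arm(moves=[[[0, 0, 0], [0, 0, 0.01], -1], [[0, 0, 0], [0, 0, 0.01], -1]])

```text
clock: 5.6
eef_pos: [628.7, -134.2, 60.9]
tcp_rot: [-3.141, -0.0, 2.115]
contact_force: [-0.2, 0.1, -0.5]
opening: -0.004
grasp_force: 0.0
```

```bash
python3 -c "
from h import *
b=save('side','s4.png');t=save('top','t4.png')
f=lambda b:(255*(cv2.resize(b[150:220,285:342],None,fx=7,fy=7,interpolation=cv2.INTER_CUBIC)/255.)**.5).astype(np.uint8)
cv2.imwrite('pics/c6.png',f(b)[:,:,::-1])
print(blob(b,'red',(317,195),6)); go((*P['red'],60))"
```

```text
(array([315.92857143, 193.82142857]), np.int32(28))
t 5.7 pos [ 628.82 -134.14   61.11] rpy [-3.1415e+00 -1.0000e-04  2.1154e+00] F [-0.45  0.62  0.92] open 0.004
shift/200: [-0.0002 -0.0002  0.0055]
level rotvec/45deg [-0.0001 -0.0001  0.    ]
```

View pics/c6.png

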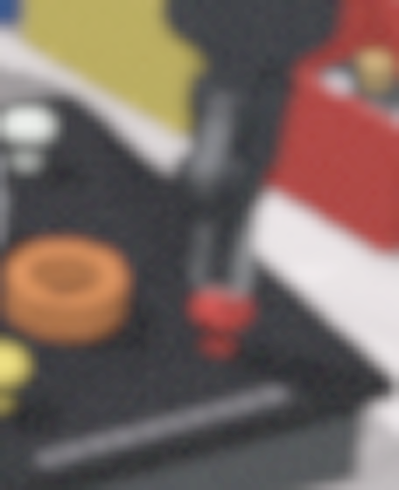

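The fingertip is on the middle of the red head or just above it, at pixel (316,192). I'll continue in small steps.

Request:
step_arm(moves=[[[0, 0, 0], [0, 0, 0.01], -1], [[0, 0, 0], [0, 0, 0.01], -1]])

```text
clock: 5.9
eef_pos: [628.7, -134.2, 58.9]
tcp_rot: [-3.141, -0.0, 2.115]
contact_force: [0.7, 0.5, -0.3]
opening: 0.001
grasp_force: 0.0
```

Request:
step_arm(moves=[[[0, 0, 0], [0, 0, 0.01], -1], [[0, 0, 0], [0, 0, 0.01], -1]])

```text
clock: 6.1
eef_pos: [628.7, -134.1, 56.9]
tcp_rot: [-3.141, -0.0, 2.115]
contact_force: [-0.4, 0.8, 0.3]
opening: -0.001
grasp_force: 0.0
```

Request:
step_arm(moves=[[[0, 0, 0], [0, 0, 0.01], -1], [[0, 0, 0], [0, 0, 0.01], -1]])

```text
clock: 6.3
eef_pos: [628.7, -134.1, 54.9]
tcp_rot: [-3.141, -0.0, 2.115]
contact_force: [0.7, 0.9, -0.4]
opening: -0.001
grasp_force: 0.0
```

```bash
python3 -c "
from h import *
b=save('side','s5.png')
f=lambda b:(255*(cv2.resize(b[165:215,285:342],None,fx=7,fy=7,interpolation=cv2.INTER_CUBIC)/255.)**.5).astype(np.uint8)
cv2.imwrite('pics/c7.png',np.hstack([f(cv2.imread('pics/s0.png')),f(b[:,:,::-1])]))
print(blob(b,'red',(317,195),6))"
```

```text
(array([315.94117647, 194.47058824]), np.int32(17))
```

View pics/c7.png

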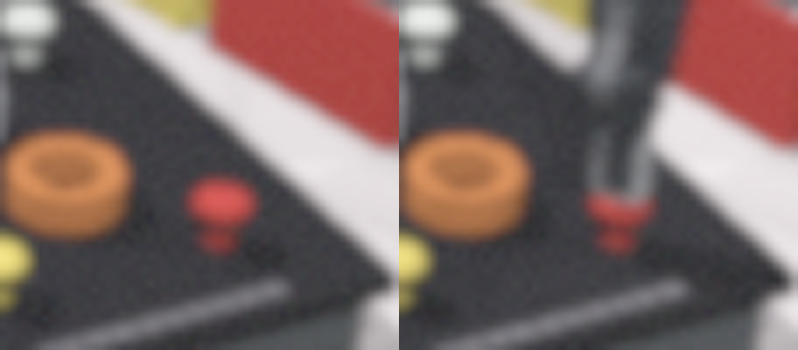

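The red pin has not moved: head rim and stem stay at rows 194 to 200. The tip now covers the top of the head, so contact is close.

Request:
step_arm(moves=[[[0, 0, 0], [0, 0, 0.005], -1], [[0, 0, 0], [0, 0, 0.01], -1], [[0, 0, 0], [0, 0, 0.01], -1]])

```text
clock: 6.65
eef_pos: [628.9, -134.2, 53.1]
tcp_rot: [3.142, 0.0, 2.115]
contact_force: [0.1, -0.4, 0.8]
opening: -0.003
grasp_force: 0.2
```

Request:
step_arm(moves=[[[0, 0, 0], [0, 0, 0.005], -1], [[0, 0, 0], [0, 0, 0.01], -1], [[0, 0, 0], [0, 0, 0.01], -1]])

```text
clock: 6.95
eef_pos: [628.9, -134.2, 51.3]
tcp_rot: [3.141, 0.0, 2.115]
contact_force: [-1.9, 0.0, 3.0]
opening: 0.009
grasp_force: 1.7
```

```bash
python3 -c "
from h import *
b=save('side','s6.png')
for n in('s0','s5','s6'):
    im=cv2.imread(f'pics/{n}.png')[:,:,::-1].copy(); print(n,blob(im,'red',(317,195),6)); print(im[190:203,313:319,0].mean(1).round(),(im[190:203,313:319,0].astype(float)-im[190:203,313:319,1]).mean(1).round())"
```

```text
s0 (array([316.34210526, 193.39473684]), np.int32(38))
[ 49. 103. 154. 172. 164. 132.  86.  51.  51.  56.  42.  23.  16.] [ 31.  81. 125. 141. 134. 107.  68.  36.  37.  42.  28.   9.   1.]
s5 (array([315.94117647, 194.47058824]), np.int32(17))
[ 32.  39.  60.  94. 117. 110.  81.  52.  53.  60.  45.  25.  17.] [-1.  2. 16. 49. 82. 87. 64. 38. 38. 44. 29. 10.  1.]
s6 (array([315.46153846, 195.23076923]), np.int32(13))
[ 31.  33.  42.  66.  96. 107.  91.  60.  52.  56.  43.  24.  17.] [-1. -1.  5. 21. 49. 72. 69. 45. 37. 42. 29. 10.  1.]
```

Contact begins at a reported z of about 52.5. I'll keep pressing slowly: about 4–5 N while the pin slides, rising at the hard stop.

Request:
step_arm(moves=[[[0, 0, 0], [0, 0, 0.005], -1], [[0, 0, 0], [0, 0, 0.01], -1], [[0, 0, 0], [0, 0, 0.01], -1]], squeeze=60)

```text
clock: 7.3
eef_pos: [628.9, -134.2, 49.1]
tcp_rot: [3.141, 0.0, 2.115]
contact_force: [-1.3, 0.9, 3.7]
opening: 0.0
grasp_force: 1.7
```

Request:
step_arm(moves=[[[0, 0, 0], [0, 0, 0.005], -1], [[0, 0, 0], [0, 0, 0.01], -1], [[0, 0, 0], [0, 0, 0.01], -1]])

```text
clock: 7.6
eef_pos: [628.9, -134.2, 47.0]
tcp_rot: [3.142, 0.0, 2.115]
contact_force: [-0.5, 0.2, 3.1]
opening: 0.001
grasp_force: 1.7
```

Request:
step_arm(moves=[[[0, 0, 0], [0, 0, 0.005], -1], [[0, 0, 0], [0, 0, 0.01], -1], [[0, 0, 0], [0, 0, 0.01], -1]])

```text
clock: 7.9
eef_pos: [628.9, -134.2, 45.0]
tcp_rot: [3.142, 0.0, 2.115]
contact_force: [-0.3, 0.3, 3.3]
opening: -0.001
grasp_force: 1.7
```

Request:
step_arm(moves=[[[0, 0, 0], [0, 0, 0.005], -1], [[0, 0, 0], [0, 0, 0.01], -1], [[0, 0, 0], [0, 0, 0.01], -1]])

```text
clock: 8.2
eef_pos: [628.9, -134.2, 43.1]
tcp_rot: [3.142, 0.0, 2.115]
contact_force: [-0.6, 0.6, 4.2]
opening: -0.002
grasp_force: 1.7
```

Sliding at about 3.5 N. Now on to the stop.

Request:
step_arm(moves=[[[0, 0, 0], [0, 0, 0.004], -1], [[0, 0, 0], [0, 0, 0.005], -1], [[0, 0, 0], [0, 0, 0.005], -1]])

```text
clock: 8.5
eef_pos: [628.9, -134.2, 42.2]
tcp_rot: [3.142, 0.0, 2.115]
contact_force: [0.4, -0.5, 3.4]
opening: -0.001
grasp_force: 1.7
```

Request:
step_arm(moves=[[[0, 0, 0], [0, 0, 0.004], -1], [[0, 0, 0], [0, 0, 0.005], -1], [[0, 0, 0], [0, 0, 0.005], -1]])

```text
clock: 8.8
eef_pos: [628.9, -134.2, 41.4]
tcp_rot: [3.141, 0.0, 2.115]
contact_force: [-1.8, 0.7, 6.5]
opening: 0.005
grasp_force: 3.1
```

Request:
step_arm(moves=[[[0, 0, 0], [0, 0, 0.004], -1], [[0, 0, 0], [0, 0, 0.004], -1]])

```text
clock: 9.0
eef_pos: [629.0, -134.2, 40.8]
tcp_rot: [3.141, 0.0, 2.115]
contact_force: [-1.5, 0.3, 8.0]
opening: -0.001
grasp_force: 4.2
```

Request:
step_arm(moves=[[[0, 0, 0], [0, 0, -0.05], -1], [[0, 0, 0], [0, 0, -0.17], -1], [[0, 0, 0], [0, 0, -0.17], -1]])

```text
clock: 9.3
eef_pos: [630.5, -134.5, 77.1]
tcp_rot: [3.139, 0.003, 2.115]
contact_force: [0.4, 0.5, 0.7]
opening: 0.005
grasp_force: 0.0
```

```bash
python3 -c "
from h import *
go((*P['yellow'],58))"
```

```text
t 9.3 pos [ 630.49 -134.55   77.08] rpy [3.1389e+00 2.6000e-03 2.1154e+00] F [0.38 0.45 0.75] open 0.005
shift/200: [ 0.3911 -0.3989  0.0934]
level rotvec/45deg [0.0034 0.0032 0.    ]
```

Request:
step_arm(moves=[[[0, 0, 0], [0.15, -0.153, 0], -1], [[0, 0, 0], [0.31, -0.316, 0], -1], [[0, 0, 0], [0.385, -0.392, 0], -1], [[0, 0, 0], [0.385, -0.392, 0.03], -1], [[0, 0, 0], [0.385, -0.392, 0.07], -1], [[0, 0, 0], [0.385, -0.392, 0.08], -1], [[0, 0, 0], [0.385, -0.392, 0.08], -1]])

```text
clock: 10.0
eef_pos: [522.5, -109.1, 57.6]
tcp_rot: [-3.141, -0.0, 2.115]
contact_force: [0.1, -0.6, 0.1]
opening: -0.003
grasp_force: 0.0
```

```bash
python3 -c "
from h import *
go((*P['yellow'],54))
b=save('side','s8.png'); print(blob(b,'red',(317,196),6)); im=b; print((im[190:203,313:319,0].astype(float)-im[190:203,313:319,1]).mean(1).round())
print(tri((315,158),blob(b,'red',(317,196),6)[0]))"
```

```text
t 10.0 pos [ 522.5  -109.1    57.58] rpy [-3.1411e+00 -4.0000e-04  2.1154e+00] F [ 0.06 -0.59  0.1 ] open -0.003
shift/200: [ 0.0022 -0.0027  0.0179]
level rotvec/45deg [-0.0006 -0.0005  0.    ]
(array([315.71794872, 196.12820513]), np.int32(39))
[  0.   1.  10.  45.  97. 136. 148. 138. 105.  60.  21.   4.   0.]
[ 629.37840365 -134.44185714   71.35333721]
```

Red is home: its head dropped 2.7 px in the side view, to z ≈ 71. Now yellow.

Request:
step_arm(moves=[[[0, 0, 0], [0.002, -0.002, 0.01], -1], [[0, 0, 0], [0.002, -0.002, 0.02], -1], [[0, 0, 0], [0.002, -0.002, 0.025], -1], [[0, 0, 0], [0.002, -0.002, 0.03], -1], [[0, 0, 0], [0.002, -0.002, 0.03], -1]])

```text
clock: 10.55
eef_pos: [521.3, -108.8, 52.3]
tcp_rot: [-3.141, -0.0, 2.115]
contact_force: [-0.3, -0.0, 0.5]
opening: -0.002
grasp_force: 0.0
```

Request:
step_arm(moves=[[[0, 0, 0], [0, 0, 0.005], -1], [[0, 0, 0], [0, 0, 0.01], -1], [[0, 0, 0], [0, 0, 0.015], -1], [[0, 0, 0], [0, 0, 0.02], -1], [[0, 0, 0], [0, 0, 0.02], -1]])

```text
clock: 11.05
eef_pos: [521.5, -108.8, 48.4]
tcp_rot: [3.141, 0.0, 2.115]
contact_force: [-0.2, -0.3, 3.4]
opening: -0.002
grasp_force: 1.7
```

Request:
step_arm(moves=[[[0, 0, 0], [0, 0, 0.005], -1], [[0, 0, 0], [0, 0, 0.01], -1], [[0, 0, 0], [0, 0, 0.015], -1], [[0, 0, 0], [0, 0, 0.02], -1], [[0, 0, 0], [0, 0, 0.02], -1]])

```text
clock: 11.55
eef_pos: [521.4, -108.8, 44.3]
tcp_rot: [3.142, 0.0, 2.115]
contact_force: [-0.1, 0.3, 3.3]
opening: -0.0
grasp_force: 1.7
```

Request:
step_arm(moves=[[[0, 0, 0], [0, 0, 0.004], -1], [[0, 0, 0], [0, 0, 0.005], -1], [[0, 0, 0], [0, 0, 0.005], -1]])

```text
clock: 11.85
eef_pos: [521.5, -108.8, 43.4]
tcp_rot: [3.141, 0.0, 2.115]
contact_force: [1.1, -0.3, 3.3]
opening: -0.001
grasp_force: 1.7
```

Request:
step_arm(moves=[[[0, 0, 0], [0, 0, 0.004], -1], [[0, 0, 0], [0, 0, 0.006], -1], [[0, 0, 0], [0, 0, 0.006], -1]])

```text
clock: 12.15
eef_pos: [521.5, -108.8, 42.2]
tcp_rot: [3.141, 0.0, 2.115]
contact_force: [0.8, -0.4, 2.2]
opening: -0.001
grasp_force: 1.7
```

Request:
step_arm(moves=[[[0, 0, 0], [0, 0, 0.004], -1], [[0, 0, 0], [0, 0, 0.006], -1], [[0, 0, 0], [0, 0, 0.006], -1]])

```text
clock: 12.45
eef_pos: [521.5, -108.8, 41.2]
tcp_rot: [3.141, 0.0, 2.115]
contact_force: [-0.2, 0.4, 7.3]
opening: -0.005
grasp_force: 3.5
```

Request:
step_arm(moves=[[[0, 0, 0], [0, 0, 0.004], -1], [[0, 0, 0], [0, 0, 0.004], -1]])

```text
clock: 12.65
eef_pos: [521.5, -108.8, 40.5]
tcp_rot: [3.141, 0.0, 2.115]
contact_force: [-0.2, -0.1, 9.2]
opening: -0.002
grasp_force: 4.7
```

Request:
step_arm(moves=[[[0, 0, 0], [0, 0, -0.05], -1], [[0, 0, 0], [0, 0, -0.25], -1], [[0, 0, 0], [0, 0, -0.4], -1], [[0, 0, 0], [0, 0, -0.4], -1], [[0, 0, 0], [0, 0, -0.4], -1], [[0, 0, 0], [0, 0, -0.4], -1]])

```text
clock: 13.25
eef_pos: [520.4, -108.6, 119.3]
tcp_rot: [-3.14, -0.001, 2.115]
contact_force: [0.9, 1.0, 0.1]
opening: -0.004
grasp_force: 0.0
```

```bash
python3 -c "
from h import *
b=save('side','s9.png'); q=blob(b,'yellow',(284,204),6); print(q, tri((306.4,194.5),q[0]))
go((*P['white'],58))"
```

```text
(array([284.        , 203.86666667]), np.int32(45)) [ 522.68858989 -109.37390762   71.52929309]
t 13.3 pos [ 520.27 -108.55  119.01] rpy [-3.1399e+00 -1.6000e-03  2.1154e+00] F [0.34 0.5  0.07] open -0.003
shift/200: [0.2546 0.9976 0.3038]
level rotvec/45deg [-0.0022 -0.002   0.    ]
```

Yellow is home at z ≈ 71.5. Now white, passing above the socket.

Request:
step_arm(moves=[[[0, 0, 0], [0.06, 0.23, 0], -1], [[0, 0, 0], [0.12, 0.46, 0], -1], [[0, 0, 0], [0.18, 0.69, 0], -1], [[0, 0, 0], [0.24, 0.92, 0], -1], [[0, 0, 0], [0.259, 0.992, 0], -1], [[0, 0, 0], [0.259, 0.992, 0], -1], [[0, 0, 0], [0.259, 0.992, 0], -1]])

```text
clock: 14.0
eef_pos: [662.7, 37.8, 118.8]
tcp_rot: [-3.139, -0.001, 2.116]
contact_force: [-0.6, -0.3, 0.2]
opening: 0.004
grasp_force: 0.0
```

```bash
python3 -c "
from h import *
go((*P['white'],58))"
```

```text
t 14.0 pos [662.7   37.78 118.77] rpy [-3.1387e+00 -1.1000e-03  2.1159e+00] F [-0.58 -0.33  0.18] open 0.004
shift/200: [-0.0021  0.0098  0.3038]
level rotvec/45deg [-0.0036 -0.0013  0.    ]
```

Request:
step_arm(moves=[[[0, 0, 0], [0, 0.003, 0.1], -1], [[0, 0, 0], [0, 0.003, 0.22], -1], [[0, 0, 0], [0, 0.003, 0.29], -1], [[0, 0, 0], [0, 0.003, 0.31], -1], [[0, 0, 0], [0, 0.003, 0.31], -1], [[0, 0, 0], [0, 0.003, 0.31], -1]])

```text
clock: 14.6
eef_pos: [665.2, 38.3, 59.1]
tcp_rot: [3.141, 0.001, 2.115]
contact_force: [0.8, 0.3, 0.0]
opening: -0.0
grasp_force: 0.0
```

```bash
python3 -c "
from h import *
go((*P['white'],54))"
```

```text
t 14.6 pos [665.19  38.31  59.08] rpy [3.1407e+00 5.0000e-04 2.1150e+00] F [0.79 0.27 0.03] open -0.0
shift/200: [ 0.0025 -0.0031  0.0254]
level rotvec/45deg [0.0012 0.0007 0.    ]
```

Request:
step_arm(moves=[[[0, 0, 0], [0, 0, 0.01], -1], [[0, 0, 0], [0, 0, 0.02], -1], [[0, 0, 0], [0, 0, 0.03], -1], [[0, 0, 0], [0, 0, 0.035], -1], [[0, 0, 0], [0, 0, 0.035], -1]])

```text
clock: 15.1
eef_pos: [665.1, 38.7, 51.5]
tcp_rot: [3.141, 0.0, 2.116]
contact_force: [-0.5, -0.4, 2.6]
opening: -0.001
grasp_force: 1.7
```

Request:
step_arm(moves=[[[0, 0, 0], [0, 0, 0.005], -1], [[0, 0, 0], [0, 0, 0.01], -1], [[0, 0, 0], [0, 0, 0.015], -1], [[0, 0, 0], [0, 0, 0.02], -1], [[0, 0, 0], [0, 0, 0.02], -1]])

```text
clock: 15.6
eef_pos: [665.0, 38.7, 47.1]
tcp_rot: [3.141, 0.0, 2.115]
contact_force: [1.3, -0.2, 3.6]
opening: -0.0
grasp_force: 1.7
```

Request:
step_arm(moves=[[[0, 0, 0], [0, 0, 0.005], -1], [[0, 0, 0], [0, 0, 0.01], -1], [[0, 0, 0], [0, 0, 0.015], -1], [[0, 0, 0], [0, 0, 0.02], -1], [[0, 0, 0], [0, 0, 0.02], -1]])

```text
clock: 16.1
eef_pos: [665.0, 38.6, 43.1]
tcp_rot: [3.141, 0.0, 2.115]
contact_force: [2.2, 0.4, 4.5]
opening: -0.001
grasp_force: 1.7
```

Request:
step_arm(moves=[[[0, 0, 0], [0, 0, 0.004], -1], [[0, 0, 0], [0, 0, 0.005], -1], [[0, 0, 0], [0, 0, 0.005], -1]])

```text
clock: 16.4
eef_pos: [664.9, 38.6, 42.2]
tcp_rot: [3.141, 0.0, 2.115]
contact_force: [3.1, 1.6, 3.8]
opening: -0.002
grasp_force: 1.7
```

Request:
step_arm(moves=[[[0, 0, 0], [0, 0, 0.004], -1], [[0, 0, 0], [0, 0, 0.006], -1], [[0, 0, 0], [0, 0, 0.006], -1]])

```text
clock: 16.7
eef_pos: [665.0, 38.6, 41.3]
tcp_rot: [3.141, 0.0, 2.115]
contact_force: [2.5, 0.7, 7.1]
opening: 0.001
grasp_force: 3.3
```

Request:
step_arm(moves=[[[0, 0, 0], [0, 0, 0.004], -1], [[0, 0, 0], [0, 0, 0.004], -1]])

```text
clock: 16.9
eef_pos: [665.0, 38.6, 40.7]
tcp_rot: [3.141, 0.0, 2.115]
contact_force: [2.1, 0.3, 8.2]
opening: 0.002
grasp_force: 4.4
```

Request:
step_arm(moves=[[[0, 0, 0], [0, 0, -0.05], -1], [[0, 0, 0], [0, 0, -0.25], -1], [[0, 0, 0], [0, 0, -0.5], -1], [[0, 0, 0], [0, 0, -0.6], -1], [[0, 0, 0], [0, 0, -0.6], -1], [[0, 0, 0], [0, 0, -0.6], -1]])

```text
clock: 17.5
eef_pos: [663.7, 38.5, 159.8]
tcp_rot: [-3.14, -0.001, 2.115]
contact_force: [-0.8, -0.1, -0.8]
opening: 0.0
grasp_force: 0.0
```

```bash
python3 -c "
from h import *
b=save('side','s10.png'); o=cv2.imread('pics/s0.png')[:,:,::-1].copy()
for c,uv in dict(red=(317,195),yellow=(285,203),white=(289,169),blue=(260,174)).items(): print(c,blob(o,c,uv,6),blob(b,c,uv,6))
d=cv2.absdiff(o,b).max(2); 
for n,(x,y,w,h) in dict(socket=(274,170,14,18),tape=(284,183,20,16),jar=(203,135,18,26),spray=(243,108,17,48),sd=(293,250,47,52),wr=(158,157,42,24),roll=(370,210,54,62)).items(): print(n,(d[y:y+h,x:x+w]>50).mean().round(3))
go((*P['white'],150))"
```

```text
red (array([316.34210526, 193.39473684]), np.int32(38)) (array([315.71052632, 196.05263158]), np.int32(38))
yellow (array([284. , 201.5]), np.int32(42)) (array([284.        , 203.86666667]), np.int32(45))
white (array([288.36, 167.16]), np.int32(25)) (array([288.18518519, 170.03703704]), np.int32(27))
blue (array([259.39393939, 173.96969697]), np.int32(33)) (array([259.47058824, 174.02941176]), np.int32(34))
socket 0.032
tape 0.006
jar 0.0
spray 0.0
sd 0.085
wr 0.0
roll 0.269
t 17.55 pos [663.27  38.43 158.81] rpy [-3.1389e+00 -1.3000e-03  2.1154e+00] F [-1.09 -0.51 -0.48] open 0.002
shift/200: [-0.0031  0.0049  0.044 ]
level rotvec/45deg [-0.0034 -0.0016  0.    ]
```

```bash
python3 -c "
from h import *
print(imaging.recognise('side','paper_roll')[:1]); print(r.sign_off())"
```

```text
[{'extent': [312.0, 194.9, 8.7, 4.4], 'conf': 0.68}]
the job is handed in; nothing more can be done
None
```

I pressed the red, yellow and white pins home in that order, never reading more than about 9 N at the tool, left blue standing, and handed the job in at about 17.6 s; I don't have the verdict. The last picture shows blue, jar, spray can and wrench unchanged and socket and tape almost so, but pixel changes at the paper roll and screwdriver (probably arm shadow) went unconfirmed because the network misidentified the roll.

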